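# Load the hopper wagon with the ball from the two-section dish

## Task

Swing the loading chute by its knob until the spout is over the middle of the hopper wagon. Then take the two-section dish by its grip, turn it so that only the ball's compartment faces down over the tower's intake, and tip the ball out so that it runs down the chute into the wagon, keeping the log in the dish and your fingers off the ball. Set the dish, log still in it, gently back level on the loading deck, well away from the deck's edges, leave chute and wagon where they are, and disturb nothing else on the table.

Things in the scene. Friction and masses are not known exactly. Their poses are not given: they have to be found in the camera images.
- chute_knob (a point): Knob of the chute: upright round wooden dowel, 16 mm thick, 43 mm tall, on the spout's roof, free all round. This point is on its axis, 25 mm above the roof, 18 mm below its top, 176 mm above the table. The spout's 40 x 40 mm opening is straight below, its edge 88 mm above the table. Swings level on a 165 mm radius about the vertical through intake.
- chute (a joint): Swing of the chute, a wooden trough sloping 15 degrees down from under the intake to its spout, about the vertical through intake, rad. 0: spout along +y of intake, square to the track; positive swings it towards +x of intake. Stops at -0.4 and 1.35. Light friction (0.4 N at the knob); stays where left. A ball put in the intake rolls down and drops from the spout.
- intake (a point): On the chute's pivot line, in the tower's intake box, level with its front lip, 206 mm above the table. Mouth inside: x -56 to 56, y -52 to 48 mm, funnelling to a 40 mm square hole here onto the chute. Front is -y: the lip board (8 mm thick) and front halves of the side boards are level with this point, rear halves 29 mm and back board 44 mm higher. +y points to the track.
- station: The fixed loading station: tower on three thin posts (foot board 170 x 150 mm) carrying the intake box, and the straight track, 560 x 62 mm, 12 mm high, along x at y = 165 mm. Origin at table height under intake, same axes.
- wagon_mid (a point): Open hopper wagon on the track (black painted wood, the only one with a deep bin): 128 mm long (x), 74 wide (y), 68 tall, 0.24 kg, loose. This point is at its middle, 46 mm above the table. Its rim is 34 mm above this point; mouth 112 x 62 mm, tapering to a floor 80 x 36 mm. It stands within 35 mm along the track of where the chute points at 0.
- dish_grip (a point): Upright grip in the middle of the two-section dish's partition: 60 mm long (x), 14 mm thick (y). This point is on the dish's axis, 18 mm below the grip's top and 66 mm above the dish's underside; the rim is 40 mm below it, 88 mm out. Axes are the dish's: partition along x, compartments on the +y and -y side, z up when level.
- dish: Round two-section wooden dish, 176 mm across the rim, 26 mm tall, foot 90 mm across, 0.26 kg; origin at the middle of its underside. Sides flare at 31 degrees from level: the lower ball rolls out over the rim at about 35 degrees of tip. The partition, 10 mm thick, 34 mm tall, holds the upper compartment's load back to at least 60 degrees.
- ball_center (a point): Centre of the wooden ball, 26 mm across, 20 g, lying in one compartment of the dish (either one).
- log_center (a point): Centre of the wooden log, a plain cylinder 22 mm thick and 54 mm long, 20 g, axis along its x, lying in the other compartment.
- deck_top (a point): Middle of the top of the fixed plank loading deck, 190 x 190 mm, 30 mm high, on which the dish stands at the start; z up.
- ball: The same wooden ball; its origin turns with it, so use ball_center for where it is.
- engine: Bystander: battered blue wooden steam engine on the track, 128 x 58 mm, 91 mm tall; origin under its middle.
- flatwagon: Bystander: empty flat stake wagon on the track, 116 x 54 mm, 55 mm tall; origin under its middle.
- sleepers: Bystander: stack of toy sleepers laid crosswise, 70 x 70 x 40 mm; origin under its middle.
- fir_tall: Bystander: wooden fir tree, 56 mm across, 115 mm tall; origin under its middle.
- fir_small: Bystander: wooden fir tree, 56 mm across, 94 mm tall; origin under its middle.
- signal: Bystander: wooden signal post, 45 mm foot, 143 mm tall; origin under its middle.
- cow: Bystander: wooden cow, 76 mm long, 57 mm tall; origin under its middle.
Things that resemble listed ones, but are neither listed nor needed, are in the scene too. Leave any blue look-alike of the dish alone.

How it is judged (in metres and radians):
On the way, in this order (a step that is already met when the one before it is completed fails the run):
1. the chute's spout is over the middle of the hopper wagon (within 25 mm) (x of chute_knob in the frame of wagon_mid between -0.025 and 0.025 m and y of chute_knob in the frame of wagon_mid between -0.022 and 0.022 m), for 0.2 s.
2. the dish is tipped at the intake with the log still in it (angle between dish_grip's own z axis and vertical above 0.4 rad and horizontal distance between dish_grip and intake below 0.18 m and distance between log_center and dish_grip below 0.085 m), for 0.02 s.
3. the ball is in the intake, on its way down the chute (x of ball_center in the frame of intake between -0.056 and 0.056 m and y of ball_center in the frame of intake between -0.052 and 0.052 m and z of ball_center in the frame of intake between -0.09 and -0.003 m), for 0.02 s.
4. the ball lies in the hopper wagon (x of ball_center in the frame of wagon_mid between -0.05 and 0.05 m and y of ball_center in the frame of wagon_mid between -0.03 and 0.03 m and z of ball_center in the frame of wagon_mid between -0.03 and 0.025 m), for 0.2 s.
At the end, for the whole second after the job is handed in: ball in the hopper wagon, wagon upright and within 20 mm of its start; spout still over its middle (30 mm along, 22 mm across); dish level (0.08 rad) on the deck, its axis within 50 mm of the deck's middle each way, the log lying in it (all of step 4 and distance between log_center and dish_grip below 0.085 m and z of log_center in the frame of dish_grip between -0.065 and -0.025 m and x of chute_knob in the frame of wagon_mid between -0.03 and 0.03 m and y of chute_knob in the frame of wagon_mid between -0.022 and 0.022 m and angle between dish_grip's own z axis and vertical below 0.08 rad and z of dish_grip in the frame of deck_top between 0.06 and 0.072 m and x of dish_grip in the frame of deck_top between -0.05 and 0.05 m and y of dish_grip in the frame of deck_top between -0.05 and 0.05 m and distance of wagon_mid from where it was at the start of the episode below 0.02 m and angle between wagon_mid's own z axis and vertical below 0.1 rad); the robot touches nothing.
It fails at once if the log leaves the dish (distance between log_center and dish_grip above 0.1 m).
It fails at once if the fingers touch the ball (contact force between ball and the fingers above 0.3 N).
It fails at once if the dish is let go more than 20 mm above the deck (z of dish_grip in the frame of deck_top above 0.086 m and contact force between the fingers and dish below 0.05 N).
It fails at once if a bystander is shifted by more than 30 mm (distance of any of engine, flatwagon, sleepers, fir_tall, fir_small, signal, cow from where it was at the start of the episode above 0.03 m).
It also fails if it takes over 64 s, if anything falls off the work surface, if the arm or the gripper's body presses on something with over 40 N, if the wrist force passes 120 N, or if a joint passes its speed limit or range.

## Robot

A 6-joint arm with a two-finger parallel gripper is mounted at the origin on the work surface. World frame = base frame: x ahead of the robot, y to its left, z up, the work surface at z = 0. Lengths are in m, angles in degrees, forces in N, time in s.
With the tool pointing down it reaches from about 0.375 to 0.9 m from the base axis. Payload 3.1 kg.
Tool frame: the origin (TCP) lies on the centre line of the jaws, within the pads' length; the fingertips stand 25 mm ahead of it and the grasp point (between the pads) lies 6 mm ahead of it; z points along the fingers, y is the line along which they close (so a half turn about z gives the same grasp; the last joint's range is limited). The gripper opens to 87 mm and grips with 3 to 60 N. Pads are 19 mm wide; open, the fingers measure 117 mm over their backs; the gripper's body (75 mm by 190 mm) begins 51 mm behind the grasp point.
Start: joints at [55.319, 30.224, 82.088, -0, 67.689, -10.227], TCP at [0.259, 0.569, 0.248] pointing down, gripper open.
Joint ranges: [-176.69, 176.69], [-43.24, 126.21], [12.49, 139.97], [-82, 262], [0, 151.66], [-163.58, 163.58]. Speed limits (degrees/s): [159.86, 159.86, 180, 180, 180, 180].

## Interface

Orientations are given as a 3x3 rotation matrix whose columns are the frame's x, y, z axes.
In Python, from rig import bot, cams, models gives the robot as it stands. The module is installed in compiled form; this text tells all that it offers.
- The arm moves only by the shell command python3 -m handwheel 'ROWS' [OPENING]. ROWS is JSON, a list of rows, each a list of 6 numbers: the shift along the world's x, y, z each as a share of 1 m, from -1 to 1, then the turn, a rotation vector about the world's x, y, z each as a share of 2 rad, from -1 to 1. In form: [[dx, dy, dz, wx, wy, wz], ...]. A call has exactly 8 rows; each row is the pose to reach, as a shift and turn from the pose commanded when the call began; what a row does not reach only later rows make up. A row lasts 1/12 s, in which the tool goes at most 41.7 mm and 7.16 degrees, less where a joint would pass 70% of its speed; a pose out of reach is approached as far as the arm can. A call with a number of a shift or a turn outside -1 to 1 is refused whole. A call with a gripper value outside its range is refused whole. OPENING is the opening, from -1 (shut) to 1 (fully open), so that 0 is half open, set as the call begins (- or left out, the last holds). The fingers move at their own pace and stop on an object; the grip force is fixed at half the most. Time passes only in rows, so rows that repeat a pose let the fingers close, or fill a call up. It gives the time, the measured TCP pose, the force, the opening and the grip force at its end, in the units of the state.
- bot.read_state(): the state, without advancing time (a new reading comes with each control period).
- cams.capture(name): name is "scene" or "top" or "wrist"; returns (picture, depth): 400x640x3 uint8, blue, green, red; 400x640 float32, m along the optical axis (not along the pixel's ray), 0 where there is no reading.
- cams.calibration(name): a dict with "mtx" (3x3 intrinsics, pixels), "R" (3x3) and "t" (3): a world point X has camera coordinates R X + t; the wrist camera has in their place "tool_from_camera" (4x4, takes a point from camera to tool coordinates, whose origin is the TCP and whose axes are the flange's). Camera axes: x right, y down, z forward; pixel columns grow to the right and rows downward; lengths in m; the calibration is good to about 2 mm. The wrist camera is an equidistant fisheye: a pixel r from the principal point sees the ray r / f radians off the axis. A picture is of the moment at which its call begins: read the wrist's pose just before it. calibration takes no time and is no camera call.
- bot.hand_in(): hands the job in; it is judged then, once.
Trained networks look in the newest picture that a camera, given by its name, has taken for a name from the list of things; names that differ only in an ending like _2 or _b are one class to them, and where a whole thing is asked for, a point or a joint stands for the part that bears it (a point fixed in the world has none). Each returns a list of dicts, best first, with "conf" (0 to 1); they miss things now and then, are a little off and sometimes report something else, mostly with a low value. They report only what shows in the picture. A call takes as long as a camera call. They do not tell look-alikes from the thing itself.
- models.spot_in(query, camera): "position" ([column, row] in pixels, amid what is visible of it).
- models.tip_of(query, camera): "position" ([column, row] in pixels: a listed point, or the origin of a listed thing).
The state is a dict: "time_s": time; "joint_positions": joint angles; "qvel": joint speeds; "tau": joint torques, N m; "position": TCP position; "tcp_rot": TCP orientation; "force": force on the tool from outside, world axes, zero at the start; "moment": the same for the moment, N m; "opening": opening from 0.0 (shut) to 1.0 (fully open); "grasp_force": force on a finger pad.
Only numpy, scipy, OpenCV 4.12 (cv2) and the standard library are available. Lean on these libraries where they do the work, as an engineer would, in place of code of your own. Each camera call takes 0.05 s, during which the arm holds its last target. There are 200 camera calls.

## Working session

There is one attempt and no reset: what is moved stays moved. The work goes in short steps, Python scripts to look and compute and a shell command to move; the robot and the scene stay as the last step left them, time stands still between calls to the robot, and variables do not carry over. Pictures are saved under pics/ and viewed, at most 10 in all, crops included, and the job is handed in when it is done.

```bash
mkdir -p pics; cat > h.py <<'E'
import numpy as np, cv2
from rig import bot,cams,models
def ray(cam,px):
    c=cams.calibration(cam);K=c["mtx"];R=np.array(c["R"]);t=np.array(c["t"])
    d=R.T@np.linalg.inv(K)@np.array([px[0],px[1],1.0]);return -R.T@t,d
def onz(cam,px,z):
    o,d=ray(cam,px);return o+d*(z-o[2])/d[2]
def dep(cam,px,D):
    o,d=ray(cam,px);u,v=int(round(px[0])),int(round(px[1]));w=D[max(v-2,0):v+3,max(u-2,0):u+3];w=w[w>0]
    return o+d*np.median(w) if len(w) else None
E
python3 - <<'E'
from h import *
np.set_printoptions(precision=3,suppress=True)
ims={}
for c in("top","scene"):
    im,D=cams.capture(c);cv2.imwrite(f"pics/{c}0.png",im);np.save(f"{c}0.npy",D);ims[c]=D
for q in["chute_knob","intake","wagon_mid","dish_grip","ball_center","log_center","deck_top"]:
    for c in("top","scene"):
        for r in models.tip_of(q,c)[:3]:
            print(q,c,np.round(r["position"],1),round(r["conf"],2),dep(c,r["position"],ims[c]))
print(bot.read_state()["time_s"])
E
```

```text
chute_knob top [276.4 146.5] 0.58 [0.637 0.168 0.191]
chute_knob scene [371.9 192.3] 0.62 [0.639 0.185 0.156]
intake top [314.  192.4] 0.77 [0.522 0.066 0.135]
intake scene [320.1 177.8] 0.95 [0.485 0.093 0.188]
wagon_mid top [258.1 191.3] 0.7 [0.538 0.242 0.043]
wagon_mid scene [355.5 186. ] 0.7 [0.519 0.251 0.051]
dish_grip top [428.6 182.6] 0.68 [ 0.56  -0.262  0.113]
dish_grip top [321.1 102.2] 0.68 [0.815 0.053 0.078]
dish_grip top [443.8 324.3] 0.62 [ 0.163 -0.304  0.08 ]
dish_grip scene [173.7 212.3] 0.82 [ 0.153 -0.301  0.08 ]
dish_grip scene [392.2 262. ] 0.68 [0.829 0.065 0.06 ]
dish_grip scene [261.8 271.3] 0.59 [ 0.57  -0.263  0.1  ]
ball_center top [425.6 192.3] 0.37 [ 0.541 -0.267  0.058]
log_center top [420.7 181. ] 0.67 [ 0.575 -0.253  0.06 ]
log_center scene [268.9 278.4] 0.47 [ 0.582 -0.249  0.056]
deck_top top [423.7 192.2] 0.68 [ 0.541 -0.261  0.058]
0.8
```

View pics/top0.png

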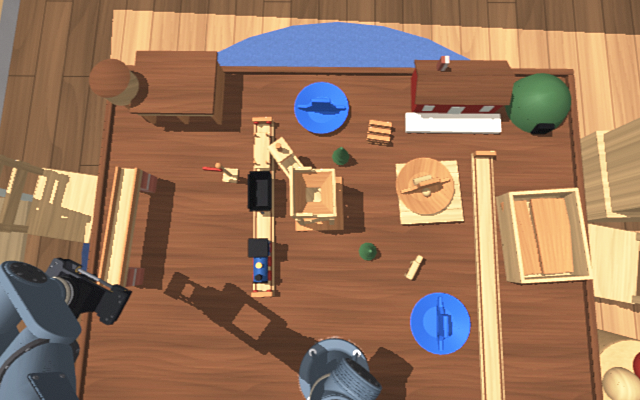

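View pics/scene0.png

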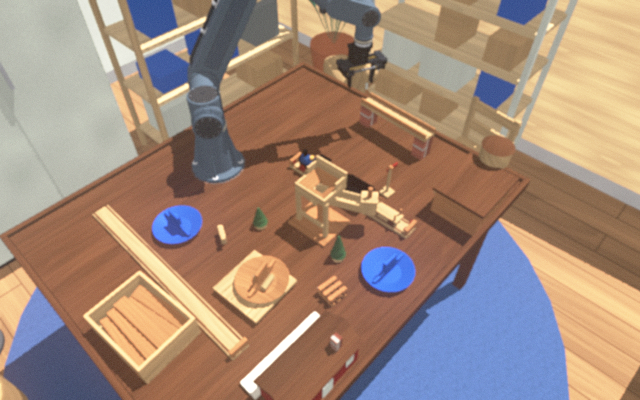

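The only natural-wood dish stands on the deck at top px (426,186). The blue ones at (322,107) and (441,323) are look-alikes. The black deep-bin wagon is at (259,191), and the chute points up-left with its spout near (283,157). I'll check these in an enlarged crop.

```bash
python3 - <<'E'
from h import *
a=cv2.imread("pics/top0.png")
x=cv2.resize(a[115:245,235:355],None,fx=4.4,fy=4.4,interpolation=cv2.INTER_CUBIC)[:572,:400]
x=cv2.resize(a[115:245,240:350],(400,473),interpolation=cv2.INTER_CUBIC)
y=cv2.resize(a[145:235,385:475],(400,400),interpolation=cv2.INTER_CUBIC)
y=cv2.copyMakeBorder(y,0,73,0,0,cv2.BORDER_CONSTANT)
cv2.imwrite("pics/crop1.png",np.hstack([x,y]))
E
```

```text
(no output)
```

View pics/crop1.png

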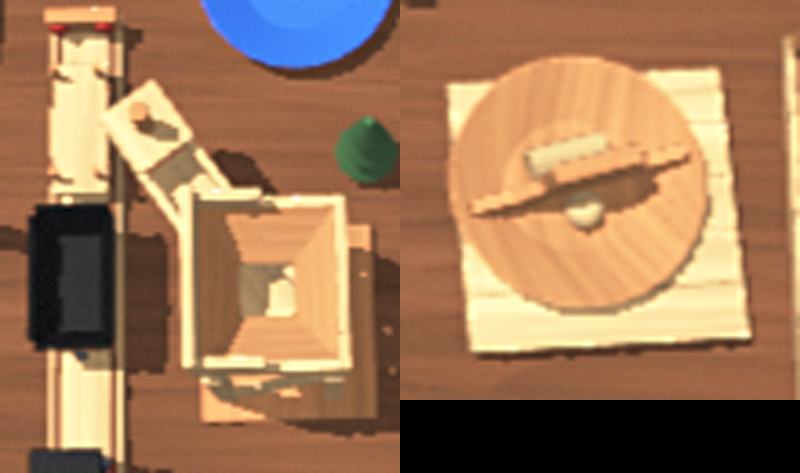

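In the crop, the dish partition runs nearly along −y. The log is on the far (+x) side at (422,180) and the ball on the near side at (427,193). The knob is at (279,146) and the wagon's deep bin at (259,191). The intake's high back board faces the track and its low lip faces the dish. Next I'll measure these from the point cloud.

```bash
python3 - <<'E'
from h import *
np.set_printoptions(precision=4,suppress=True)
D=np.load("top0.npy");c=cams.calibration("top");K=c["mtx"];R=np.array(c["R"]);t=np.array(c["t"])
v,u=np.mgrid[:400,:640];P=np.stack([(u-K[0][2])/K[0][0],(v-K[1][2])/K[1][1],np.ones_like(u)],-1)*D[...,None]
W=(P-t)@R; W[D==0]=np.nan
print("cam",-R.T@t,"f",K[0][0])
def reg(n,u0,u1,v0,v1,z0,z1,w=0):
    w=W[v0:v1,u0:u1].reshape(-1,3);w=w[(w[:,2]>z0)&(w[:,2]<z1)]
    r=cv2.minAreaRect((w[:,:2]*1000).astype(np.float32));print(n,len(w),"mean",w.mean(0),"rect",np.array(r[0]),np.array(r[1]),r[2]);return w
reg("table",280,480,250,300,-.03,.02)
reg("back",285,345,160,225,.236,.3)
reg("box",285,345,160,225,.198,.27)
reg("lip",315,345,160,225,.198,.215)
reg("knob",270,290,135,160,.17,.21)
reg("wagonrim",245,275,165,212,.070,.09)
reg("track",250,275,115,300,.005,.02)
reg("deck",390,470,150,230,.024,.04)
w=reg("dishrim",390,470,150,230,.05,.066);reg("grip",390,470,150,230,.098,.125);reg("part",390,470,150,230,.072,.125)
s=bot.read_state();p=np.array(s["position"]);T=np.array(s["tcp_rot"]);print(T)
for a in(0,1):
  for k in(-.095,.095):
    X=p+T[:,a]*k-T[:,2]*.05;q=K@(R@X+t);print(a,k,q[:2]/q[2])
E
```

```text
cam [0.3437 0.0152 1.1712] f 373.05945436203086
table 9478 mean [ 0.2923 -0.1305 -0.0007] rect [ 292.7045 -133.3899] [149.0385 611.5577] 1.1675059795379639
back 189 mean [0.5093 0.1182 0.2477] rect [507.2822 101.2119] [125.9207  45.4903] 1.5477838516235352
box 1136 mean [0.5108 0.0706 0.215 ] rect [509.186   65.5616] [128.0148 116.0959] 2.571418285369873
lip 477 mean [0.5104 0.0258 0.2033] rect [510.8696  33.4079] [126.9551  52.6425] 1.427676796913147
knob 36 mean [0.6389 0.1656 0.1884] rect [640.009 165.754] [13.6903 12.881 ] 1.6042839288711548
wagonrim 310 mean [0.5376 0.239  0.0767] rect [534.2795 234.5463] [122.5267  70.433 ] 2.605527639389038
track 1159 mean [0.4727 0.224  0.0109] rect [500.6666 235.4663] [555.8883  69.2841] 2.715242624282837
deck 1942 mean [ 0.5304 -0.2907  0.0313] rect [ 548.424 -282.889] [189.9637 191.4371] 4.520279884338379
dishrim 875 mean [ 0.5653 -0.2652  0.0545] rect [ 563.382  -264.9633] [173.2807 170.6748] 89.81724548339844
grip 108 mean [ 0.5619 -0.2613  0.1112] rect [ 562.8474 -262.2601] [14.0241 57.2715] 15.996816635131836
part 144 mean [ 0.5602 -0.2586  0.1043] rect [ 561.4351 -257.8805] [14.1006 66.4993] 16.303695678710938
[[-0.9103  0.414   0.    ]
 [ 0.414   0.9103  0.0001]
 [ 0.      0.0001 -1.    ]]
0 -0.095 [111.4844 251.408 ]
0 0.095 [ 69.2739 327.2974]
1 -0.095 [125.8564 307.269 ]
1 0.095 [ 56.1597 270.6897]
```

```bash
R='s'; 
python3 -m handwheel '[[0.19,-0.2,0.01,0,0,-0.48],[0.19,-0.2,0.01,0,0,-0.48],[0.19,-0.2,0.01,0,0,-0.48],[0.19,-0.2,0.01,0,0,-0.48],[0.19,-0.2,0.01,0,0,-0.48],[0.19,-0.2,0.01,0,0,-0.48],[0.19,-0.2,0.01,0,0,-0.48],[0.19,-0.2,0.01,0,0,-0.48]]' 1
python3 -m handwheel '[[0.191,-0.203,0,0,0,-0.48],[0.191,-0.203,0,0,0,-0.48],[0.191,-0.203,0,0,0,-0.48],[0.191,-0.203,0,0,0,-0.48],[0.191,-0.203,0,0,0,-0.48],[0.191,-0.203,0,0,0,-0.48],[0.191,-0.203,0,0,0,-0.48],[0.191,-0.203,0,0,0,-0.48]]'
python3 - <<'E'
from h import *
s=bot.read_state();print(s["time_s"],s["position"],s["joint_positions"],s["tcp_rot"])
im,D=cams.capture("wrist");cv2.imwrite("pics/w1.png",im)
c=cams.calibration("wrist");print(c)
print(models.tip_of("chute_knob","wrist"),models.tip_of("wagon_mid","wrist"))
E
```

```text
time_s: 1.47
position: [0.4533, 0.3652, 0.258]
tcp_rot: [[-0.172, 0.985, 0.003], [0.985, 0.172, -0.001], [-0.001, 0.003, -1.0]]
force: [0.1, 0.5, 1.1]
opening: 0.995
grasp_force: 0.0
time_s: 2.13
position: [0.6446, 0.1603, 0.2575]
tcp_rot: [[0.709, 0.705, 0.005], [0.705, -0.709, -0.002], [0.002, 0.005, -1.0]]
force: [-0.0, -0.5, -0.8]
opening: 0.997
grasp_force: 0.0
2.1333 [0.64463333 0.16032479 0.25748237] [ 4.40929089 32.69085869 75.57472775 -0.15288449 71.4757115  49.58880876] [[ 0.70872079  0.70547344  0.00469739]
 [ 0.7054868  -0.70871972 -0.00217539]
 [ 0.00179446  0.00485569 -0.9999866 ]]
{'mtx': array([[309.70691629,   0.        , 317.7600106 ],
       [  0.        , 309.70691629, 195.04453092],
       [  0.        ,   0.        ,   1.        ]]), 'tool_from_camera': array([[ 5.51878918e-04, -9.66644573e-01, -2.56120998e-01,
         7.00408725e-02],
       [ 9.99999757e-01,  4.24532734e-04,  5.52498710e-04,
        -1.20846224e-03],
       [-4.25338132e-04, -2.56121241e-01,  9.66644572e-01,
        -1.37707456e-01],
       [ 0.00000000e+00,  0.00000000e+00,  0.00000000e+00,
         1.00000000e+00]])}
[{'position': [310.1, 209.4], 'conf': 0.61}, {'position': [298.6, 278.8], 'conf': 0.6}] [{'position': [213.5, 200.9], 'conf': 0.94}]
```

View pics/w1.png

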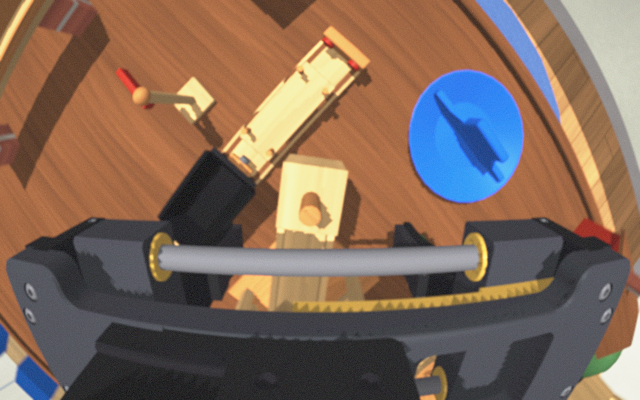

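The knob top shows at (310,200), the wagon bin at (213,200) and the flat wagon under the spout at about (300,90). I'll triangulate the knob from this view.

```bash
cat >> h.py <<'E'
def wray(px,s):
    c=cams.calibration("wrist");K=c["mtx"];M=c["tool_from_camera"]
    a=np.array([px[0]-K[0,2],px[1]-K[1,2]]);r=np.hypot(*a);th=r/K[0,0]
    d=np.r_[a/max(r,1e-9)*np.sin(th),np.cos(th)]
    T=np.array(s["tcp_rot"]);p=np.array(s["position"])
    return p+T@M[:3,3],T@M[:3,:3]@d
def wonz(px,z,s):
    o,d=wray(px,s);return o+d*(z-o[2])/d[2]
E
python3 - <<'E'
from h import *
s=bot.read_state();print(s["position"],s["time_s"])
print("knob top",wonz((310,200),.194,s),"mid",wonz((310.1,209.4),.176,s))
print("wagon rim corners",[wonz(p,.08,s).round(4) for p in((212,152),(256,186))],"wagon mid",wonz((213.5,200.9),.046,s))
E
```

```text
[0.63956977 0.16542992 0.25716919] 2.2833
knob top [0.64434102 0.1794259  0.194     ] mid [0.63539332 0.17093175 0.176     ]
wagon rim corners [array([0.5821, 0.2689, 0.08  ]), array([0.5895, 0.2094, 0.08  ])] wagon mid [0.52697121 0.23374113 0.046     ]
```

```bash

python3 -m handwheel '[[0,0.001,-0.02,0,0,0],[0,0.001,-0.04,0,0,0],[0,0.001,-0.06,0,0,0],[0,0.001,-0.069,0,0,0],[0,0.001,-0.069,0,0,0],[0,0.001,-0.069,0,0,0],[0,0.001,-0.069,0,0,0],[0,0.001,-0.069,0,0,0]]' -
python3 -m handwheel '[[0,0,0,0,0,0],[0,0,0,0,0,0],[0,0,0,0,0,0],[0,0,0,0,0,0],[0,0,0,0,0,0],[0,0,0,0,0,0],[0,0,0,0,0,0],[0,0,0,0,0,0]]' -0.85
python3 - <<'E'
import numpy as np
c=np.array([.5102,.0676]);y=np.radians(2.5)
for a in np.radians([55,47,40,33,26,19,14,11.1,9]):
    v=.165*np.array([np.sin(a),np.cos(a)]);print(np.degrees(a),np.round(c+[[np.cos(y),-np.sin(y)],[np.sin(y),np.cos(y)]]@v,4))
E
```

```text
time_s: 2.95
position: [0.6406, 0.1673, 0.1902]
tcp_rot: [[0.7, 0.714, 0.003], [0.714, -0.7, 0.0], [0.002, 0.002, -1.0]]
force: [-0.4, -0.4, -0.3]
opening: 1.0
grasp_force: 0.0
time_s: 3.62
position: [0.6397, 0.1669, 0.1885]
tcp_rot: [[0.7, 0.714, -0.0], [0.714, -0.7, -0.0], [-0.0, -0.0, -1.0]]
force: [-0.0, 0.1, 0.7]
opening: 0.478
grasp_force: 0.0
55.0 [0.6411 0.168 ]
47.0 [0.6259 0.1853]
40.0 [0.6106 0.1985]
33.0 [0.5939 0.2098]
26.0 [0.576  0.2189]
19.0 [0.5571 0.2258]
14.0 [0.5431 0.2293]
11.1 [0.5349 0.2307]
9.0 [0.5289 0.2315]
```

```bash

python3 -m handwheel '[[0,0,0,0,0,0],[0,0,0,0,0,0],[0,0,0,0,0,0],[0,0,0,0,0,0],[0,0,0,0,0,0],[0,0,0,0,0,0],[0,0,0,0,0,0],[0,0,0,0,0,0]]' -0.85
```

```text
time_s: 4.28
position: [0.6399, 0.1669, 0.1886]
tcp_rot: [[0.7, 0.714, 0.0], [0.714, -0.7, 0.0], [0.0, 0.0, -1.0]]
force: [0.6, 0.4, 0.4]
opening: 0.173
grasp_force: 30.0
```

```bash

python3 -m handwheel '[[-0.007,0.009,0,0,0,0],[-0.0145,0.018,0,0,0,0],[-0.022,0.025,0,0,0,0],[-0.03,0.031,0,0,0,0],[-0.038,0.037,0,0,0,0],[-0.0466,0.0425,0,0,0,0],[-0.055,0.047,0,0,0,0],[-0.0645,0.0517,0,0,0,0]]' -0.85
python3 -m handwheel '[[-0.009,0.004,0,0,0,0],[-0.019,0.0068,0,0,0,0],[-0.026,0.0085,0,0,0,0],[-0.033,0.0104,0,0,0,0],[-0.038,0.0113,0,0,0,0],[-0.041,0.0119,0,0,0,0],[-0.041,0.0119,0,0,0,0],[-0.041,0.0119,0,0,0,0]]' -0.85
python3 - <<'E'
from h import *
s=bot.read_state();print(s["position"],s["force"],s["moment"])
E
```

```text
time_s: 4.95
position: [0.5748, 0.2197, 0.1887]
tcp_rot: [[0.7, 0.714, 0.002], [0.714, -0.7, 0.001], [0.002, 0.001, -1.0]]
force: [2.9, 1.0, -2.4]
opening: 0.173
grasp_force: 30.0
time_s: 5.62
position: [0.5341, 0.2303, 0.1888]
tcp_rot: [[0.701, 0.713, -0.0], [0.713, -0.701, -0.0], [-0.0, -0.0, -1.0]]
force: [1.8, 0.5, 3.4]
opening: 0.175
grasp_force: 30.0
[0.53410717 0.23030535 0.18881933] [1.75568532 0.52808991 3.43055364] [-0.077333   -0.17587221  0.25016481]
```

Open, lift, and move clear. Then I'll check the chute over the wagon in the top camera.

```bash

python3 -m handwheel '[[0,0,0,0,0,0],[0,0,0,0,0,0],[0,0,0,0,0,0],[0,0,0,0,0,0],[0,0,0,0,0,0],[0,0,0,0,0,0],[0,0,0,0,0,0],[0,0,0,0,0,0]]' 0
python3 -m handwheel '[[0,0,0.03,0,0,0],[0,0,0.06,0,0,0],[0,0,0.1,0,0,0],[0,0,0.14,0,0,0],[0,0,0.17,0,0,0],[0.03,-0.03,0.17,0,0,0],[0.06,-0.07,0.17,0,0,0],[0.09,-0.11,0.17,0,0,0]]' 1
python3 -m handwheel '[[0,-0.04,0,0,0,0.03],[0,-0.08,0,0,0,0.06],[0,-0.12,0,0,0,0.1],[0,-0.16,0,0,0,0.15],[0,-0.2,0,0,0,0.2],[0,-0.24,0,0,0,0.3],[0,-0.28,0,0,0,0.4],[0,-0.32,0,0,0,0.46]]' 1
python3 - <<'E'
from h import *
s=bot.read_state();print(s["position"],s["joint_positions"])
im,D=cams.capture("top");cv2.imwrite("pics/top1.png",im);np.save("top1.npy",D)
cv2.imwrite("pics/c2.png",cv2.resize(im[130:250,225:475],(800,384),interpolation=cv2.INTER_CUBIC))
for q in["chute_knob","wagon_mid"]:
    for r in models.tip_of(q,"top")[:2]:print(q,r,onz("top",r["position"],.176 if q=="chute_knob" else .046))
E
```

```text
time_s: 6.28
position: [0.5341, 0.2305, 0.1885]
tcp_rot: [[0.701, 0.714, -0.0], [0.714, -0.701, -0.0], [-0.0, -0.0, -1.0]]
force: [-0.2, -0.1, -0.7]
opening: 0.497
grasp_force: 0.0
time_s: 6.95
position: [0.6145, 0.1342, 0.3601]
tcp_rot: [[0.699, 0.715, 0.003], [0.715, -0.699, 0.0], [0.002, 0.002, -1.0]]
force: [0.4, 1.0, 0.4]
opening: 0.974
grasp_force: 0.0
time_s: 7.62
position: [0.6133, -0.1871, 0.3586]
tcp_rot: [[0.0, 1.0, -0.0], [1.0, -0.0, 0.0], [0.0, -0.0, -1.0]]
force: [0.7, -0.4, 0.4]
opening: 1.0
grasp_force: 0.0
[ 0.61329199 -0.18710849  0.35857029] [-2.69413284e+01  2.60070715e+01  7.13972041e+01  1.38505338e-02
  8.26060535e+01 -2.69327370e+01]
chute_knob {'position': [251.8, 185.1], 'conf': 0.67} [0.53192356 0.23368599 0.176     ]
wagon_mid {'position': [258.3, 191.0], 'conf': 0.56} [0.53840311 0.24123122 0.046     ]
```

View pics/c2.png

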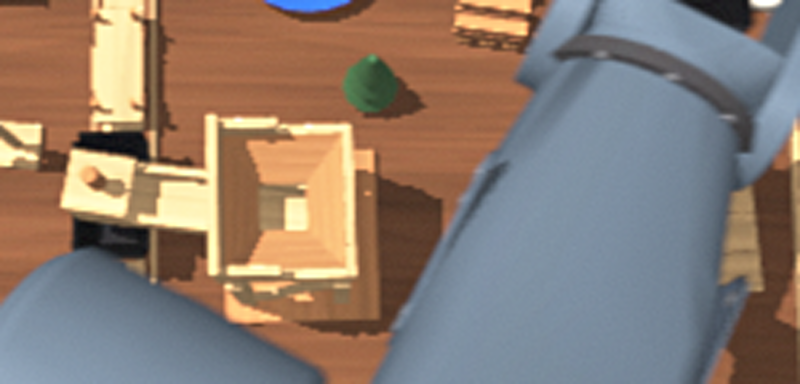

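The chute is over the wagon: the knob at crop (93,180) sits above the middle of the black bin. Now to the dish, stopping for a wrist look first.

```bash

python3 -m handwheel '[[-0.02,-0.03,-0.03,0,0,0.05],[-0.03,-0.05,-0.06,0,0,0.1],[-0.05,-0.076,-0.09,0,0,0.14],[-0.05,-0.076,-0.12,0,0,0.14],[-0.05,-0.076,-0.14,0,0,0.14],[-0.05,-0.076,-0.15,0,0,0.14],[-0.05,-0.076,-0.15,0,0,0.14],[-0.05,-0.076,-0.15,0,0,0.14]]' 1
python3 - <<'E'
from h import *
s=bot.read_state();print(s["position"],s["joint_positions"])
im,D=cams.capture("wrist");cv2.imwrite("pics/w2.png",im)
for q,z in(("dish_grip",.096),("ball_center",.05),("log_center",.048)):
    for r in models.tip_of(q,"wrist")[:2]:print(q,r,wonz(r["position"],z,s))
E
```

```text
time_s: 8.43
position: [0.5644, -0.2605, 0.209]
tcp_rot: [[-0.271, 0.963, 0.0], [0.963, 0.271, 0.0], [-0.0, 0.0, -1.0]]
force: [0.2, 0.6, -0.1]
opening: 0.998
grasp_force: 0.0
[ 0.56444219 -0.26051919  0.20900471] [-3.50682712e+01  3.24654220e+01  8.47946427e+01  1.71971721e-02
  6.27212191e+01 -5.08060852e+01]
dish_grip {'position': [588.5, 7.8], 'conf': 0.65} [0.79445337 0.03304391 0.096     ]
dish_grip {'position': [13.7, 144.5], 'conf': 0.58} [ 0.18959208 -0.2956995   0.096     ]
ball_center {'position': [294.9, 193.6], 'conf': 0.76} [ 0.54409634 -0.27277071  0.05      ]
log_center {'position': [338.7, 187.8], 'conf': 0.63} [ 0.58444578 -0.25572635  0.048     ]
```

View pics/w2.png

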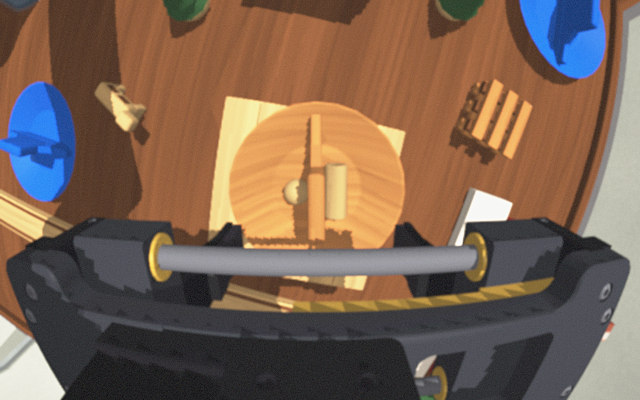

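The ball is at (294,191) and the log at (337,191). The partition runs straight down column 317, midway between the fingers, so yaw is aligned. A quick check of the centre along the partition, then I'll grasp.

```bash
python3 - <<'E'
from h import *
s=bot.read_state();T=np.array(s["tcp_rot"]);p=np.array(s["position"])
for n,px,z in(("rimtop",(317,101),.056),("L",(230,182),.056),("R",(405,182),.056),("part",(316,115),.066),("grip end",(317,165),.114)):
    w=wonz(px,z,s);print(n,w.round(4),"tool x,y",(T.T@(w-p))[:2].round(4))
E
```

```text
rimtop [ 0.5417 -0.1813  0.056 ] tool x,y [ 0.0839 -0.0011]
L [ 0.4795 -0.2789  0.056 ] tool x,y [ 0.0068 -0.0873]
R [ 0.6466 -0.2318  0.056 ] tool x,y [0.0069 0.0862]
part [ 0.5444 -0.1942  0.066 ] tool x,y [ 0.0707 -0.0019]
grip end [ 0.5557 -0.2305  0.114 ] tool x,y [ 0.0326 -0.0008]
```

```bash

python3 -m handwheel '[[0,0,-0.025,0,0,0],[0,0,-0.05,0,0,0],[0,0,-0.075,0,0,0],[0,0,-0.095,0,0,0],[0,0,-0.105,0,0,0],[0,0,-0.105,0,0,0],[0,0,-0.105,0,0,0],[0,0,-0.105,0,0,0]]' 0
python3 -m handwheel '[[0,0,0,0,0,0],[0,0,0,0,0,0],[0,0,0,0,0,0],[0,0,0,0,0,0],[0,0,0,0,0,0],[0,0,0,0,0,0],[0,0,0,0,0,0],[0,0,0,0,0,0]]' -1
python3 -m handwheel '[[0,0,0,0,0,0],[0,0,0,0,0,0],[0,0,0,0,0,0],[0,0,0,0,0,0],[0,0,0,0,0,0],[0,0,0,0,0,0],[0,0,0,0,0,0],[0,0,0,0,0,0]]' -1
```

```text
time_s: 9.3
position: [0.5649, -0.2621, 0.1052]
tcp_rot: [[-0.27, 0.963, 0.003], [0.963, 0.27, -0.002], [-0.003, 0.002, -1.0]]
force: [-0.1, -0.7, 0.1]
opening: 0.533
grasp_force: 0.0
time_s: 9.97
position: [0.5637, -0.2614, 0.1038]
tcp_rot: [[-0.27, 0.963, -0.0], [0.963, 0.27, -0.0], [-0.0, -0.0, -1.0]]
force: [-1.0, 0.6, 3.5]
opening: 0.156
grasp_force: 30.0
time_s: 10.63
position: [0.5636, -0.2614, 0.1037]
tcp_rot: [[-0.27, 0.963, -0.0], [0.963, 0.27, -0.0], [-0.0, -0.0, -1.0]]
force: [-2.6, -0.1, 5.6]
opening: 0.16
grasp_force: 30.0
```

```bash

python3 -m handwheel '[[0,0,0.005,0,0,0],[0,0,0.02,0,0,0],[0,0,0.045,0,0,0],[0,0,0.08,0,0,0],[0,0,0.115,0,0,0],[0,0,0.15,0,0,0],[0,0,0.18,0,0,0],[0,0,0.205,0,0,0]]' -1
python3 -m handwheel '[[0,0,0.015,0,0,0],[-0.002,0.005,0.022,0,0,-0.02],[-0.004,0.012,0.026,0,0,-0.05],[-0.007,0.022,0.028,0,0,-0.09],[-0.01,0.035,0.028,0,0,-0.13],[-0.013,0.05,0.028,0,0,-0.17],[-0.016,0.065,0.028,0,0,-0.21],[-0.019,0.08,0.028,0,0,-0.25]]' -1
python3 -m handwheel '[[-0.003,0.015,0,0,0,-0.04],[-0.006,0.03,0,0,0,-0.08],[-0.009,0.045,0,0,0,-0.12],[-0.012,0.06,0,0,0,-0.16],[-0.015,0.075,0,0,0,-0.2],[-0.018,0.09,0,0,0,-0.24],[-0.021,0.105,0,0,0,-0.28],[-0.024,0.12,0,0,0,-0.32]]' -1
python3 -m handwheel '[[-0.002,0.015,0,0,0,-0.04],[-0.004,0.03,0,0,0,-0.08],[-0.006,0.042,0,0,0,-0.13],[-0.008,0.052,0,0,0,-0.18],[-0.008,0.062,0,0,0,-0.23],[-0.008,0.07,0,0,0,-0.28],[-0.008,0.074,0,0,0,-0.31],[-0.008,0.075,0,0,0,-0.33]]' -1
python3 - <<'E'
from h import *
s=bot.read_state();print(s["position"],s["joint_positions"],s["force"])
im,D=cams.capture("wrist");cv2.imwrite("pics/w3.png",im)
im,D=cams.capture("scene");cv2.imwrite("pics/s3.png",im)
E
```

```text
time_s: 11.3
position: [0.5641, -0.2613, 0.3104]
tcp_rot: [[-0.27, 0.963, 0.002], [0.963, 0.27, -0.0], [-0.001, 0.002, -1.0]]
force: [0.5, -0.6, -3.2]
opening: 0.157
grasp_force: 30.0
time_s: 11.97
position: [0.5443, -0.1803, 0.3354]
tcp_rot: [[0.229, 0.974, -0.001], [0.974, -0.229, 0.001], [0.001, -0.002, -1.0]]
force: [-0.2, 0.1, -2.8]
opening: 0.158
grasp_force: 30.0
time_s: 12.63
position: [0.5202, -0.0603, 0.3356]
tcp_rot: [[0.765, 0.645, -0.001], [0.645, -0.765, 0.001], [-0.0, -0.002, -1.0]]
force: [0.7, 0.5, -2.5]
opening: 0.159
grasp_force: 30.0
time_s: 13.3
position: [0.5122, 0.0148, 0.3357]
tcp_rot: [[0.999, 0.043, -0.001], [0.043, -0.999, 0.001], [-0.001, -0.001, -1.0]]
force: [-0.1, 0.2, -3.0]
opening: 0.159
grasp_force: 30.0
[0.51223072 0.01481258 0.33565261] [-1.08830768e+01  1.57565102e+01  9.13031229e+01  5.51269326e-02
  7.30306695e+01  7.66552282e+01] [-0.13358991  0.20427653 -2.99648626]
```

View pics/w3.png

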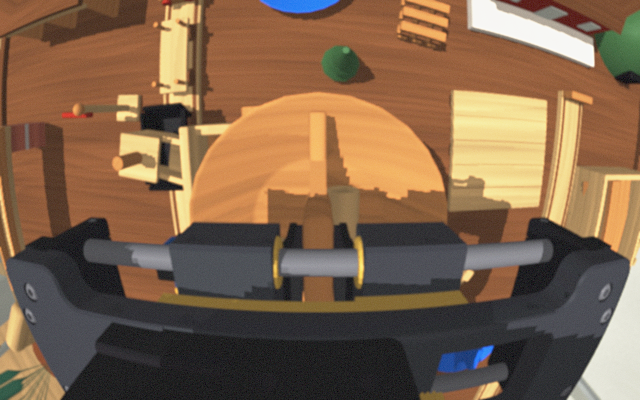

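The log at (345,205) is on the deck side, and the ball is hidden under the left finger on the track side, so the yaw is right. Now the slow tip.

```bash

python3 -m handwheel '[[0,-0.002,-0.001,-0.02,-0.001,0],[0,-0.004,-0.003,-0.05,-0.002,0],[0,-0.006,-0.005,-0.08,-0.0035,0],[0,-0.008,-0.007,-0.11,-0.005,0],[0,-0.01,-0.009,-0.14,-0.006,0],[0,-0.012,-0.01,-0.17,-0.0075,0],[0,-0.014,-0.011,-0.2,-0.009,0],[0,-0.015,-0.012,-0.218,-0.0095,0]]' -1
python3 -m handwheel '[[0,0,0,-0.015,-0.0007,0],[0,0,0,-0.03,-0.0013,0],[0,0,0,-0.045,-0.002,0],[0,0,0,-0.06,-0.0026,0],[0,0,0,-0.075,-0.0033,0],[0,0,0,-0.09,-0.004,0],[0,0,0,-0.105,-0.0046,0],[0,0,0,-0.12,-0.0052,0]]' -1
python3 - <<'E'
from h import *
s=bot.read_state();print(s["position"],s["joint_positions"],s["force"])
im,D=cams.capture("wrist");cv2.imwrite("pics/w4.png",im);im,D=cams.capture("scene");cv2.imwrite("pics/s4.png",im)
print(models.tip_of("ball_center","scene"),models.tip_of("ball_center","wrist"),models.tip_of("log_center","scene"))
a=cv2.resize(im[110:310,250:450],(600,600),interpolation=cv2.INTER_CUBIC);cv2.imwrite("pics/s4c.png",a)
E
```

```text
time_s: 14.07
position: [0.5124, -0.0008, 0.3236]
tcp_rot: [[0.999, 0.042, 0.018], [0.046, -0.905, -0.423], [-0.002, 0.423, -0.906]]
force: [-0.8, -0.2, -2.6]
opening: 0.157
grasp_force: 30.0
time_s: 14.73
position: [0.5127, -0.001, 0.3237]
tcp_rot: [[0.999, 0.036, 0.027], [0.045, -0.779, -0.625], [-0.002, 0.626, -0.78]]
force: [-0.4, 0.1, -2.6]
opening: 0.155
grasp_force: 30.0
[ 0.51268293 -0.00104875  0.32372097] [  7.03998492  22.21440302  94.12001262 -40.83594301  72.47036719
 110.32076792] [-0.40348182  0.11036297 -2.61638149]
[] [] [{'position': [298.5, 177.9], 'conf': 0.7}]
```

View pics/s4c.png

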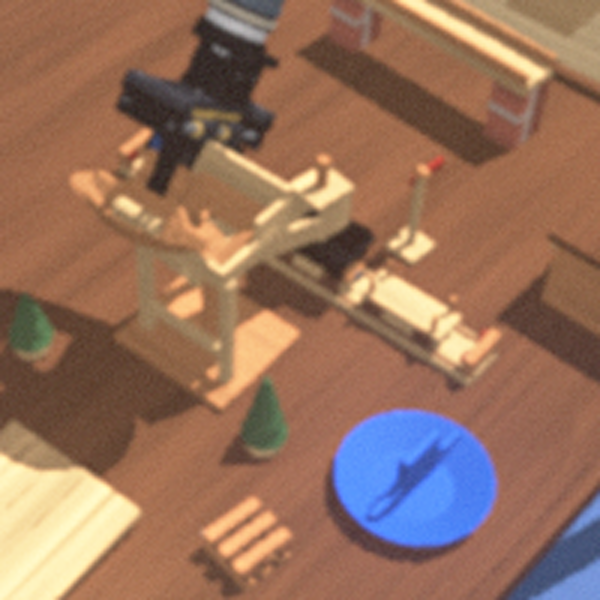

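The dish is tipped at the lip with the log visible in it at crop (130,205), and no ball is in sight. I'll tip further, to 48°.

```bash

python3 -m handwheel '[[0,0,0.001,-0.015,-0.0007,0],[0,0,0.002,-0.03,-0.0013,0],[0,0,0.003,-0.045,-0.002,0],[0,0,0.004,-0.06,-0.0026,0],[0,0,0.004,-0.075,-0.0033,0],[0,0,0.004,-0.08,-0.0035,0],[0,0,0.004,-0.08,-0.0035,0],[0,0,0.004,-0.08,-0.0035,0]]' -1
python3 -m handwheel '[[0,0,0,0,0,0],[0,0,0,0,0,0],[0,0,0,0,0,0],[0,0,0,0,0,0],[0,0,0,0,0,0],[0,0,0,0,0,0],[0,0,0,0,0,0],[0,0,0,0,0,0]]' -1
python3 - <<'E'
from h import *
for c in("scene","top"):
    im,D=cams.capture(c);cv2.imwrite(f"pics/{c}5.png",im);np.save(f"{c}5.npy",D)
    print(c,models.tip_of("ball_center",c),models.tip_of("log_center",c))
s=cv2.imread("pics/scene5.png")[130:250,270:390];t=im[130:250,225:345]
cv2.imwrite("pics/m5.png",np.hstack([cv2.resize(x,(400,400),interpolation=cv2.INTER_CUBIC) for x in(s,t)]))
E
```

```text
time_s: 15.65
position: [0.5129, -0.0014, 0.3285]
tcp_rot: [[0.999, 0.03, 0.032], [0.044, -0.67, -0.741], [-0.001, 0.742, -0.671]]
force: [-1.3, -0.2, -2.5]
opening: 0.16
grasp_force: 30.0
time_s: 16.32
position: [0.5127, -0.0014, 0.3285]
tcp_rot: [[0.999, 0.03, 0.032], [0.044, -0.669, -0.742], [-0.001, 0.742, -0.67]]
force: [-0.1, 0.1, -2.3]
opening: 0.163
grasp_force: 30.0
scene [{'position': [358.8, 187.9], 'conf': 0.37}, {'position': [356.7, 189.9], 'conf': 0.2}] [{'position': [297.4, 179.4], 'conf': 0.44}]
top [{'position': [425.2, 194.5], 'conf': 0.71}] [{'position': [359.7, 182.9], 'conf': 0.69}]
```

View pics/m5.png

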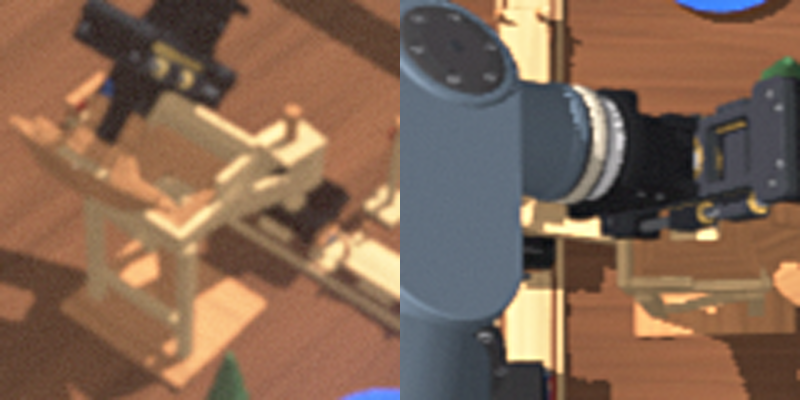

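The log still shows in the dish. The networks give two candidates for the ball: scene (359,188), which is in the wagon, and top (425,194), which is on the deck. Depth should tell which is right.

```bash
python3 - <<'E'
from h import *
D=np.load("top5.npy");print("deck z",dep("top",(425,194),D),dep("top",(440,205),D))
print("wagon scene",dep("scene",(358.8,187.9),np.load("scene5.npy")), onz("scene",(358.8,187.9),.046))
a=cv2.imread("pics/top5.png")[150:240,385:475];b=cv2.imread("pics/scene5.png")[155:215,325:385]
cv2.imwrite("pics/m6.png",np.hstack([cv2.resize(x,(400,400),interpolation=cv2.INTER_CUBIC) for x in(a,b)]))
E
```

```text
deck z [ 0.54088979 -0.27260737  0.02823872] [ 0.50735858 -0.31765983  0.0284291 ]
wagon scene [0.55375985 0.22529459 0.08561837] [0.53156329 0.25588995 0.046     ]
```

View pics/m6.png

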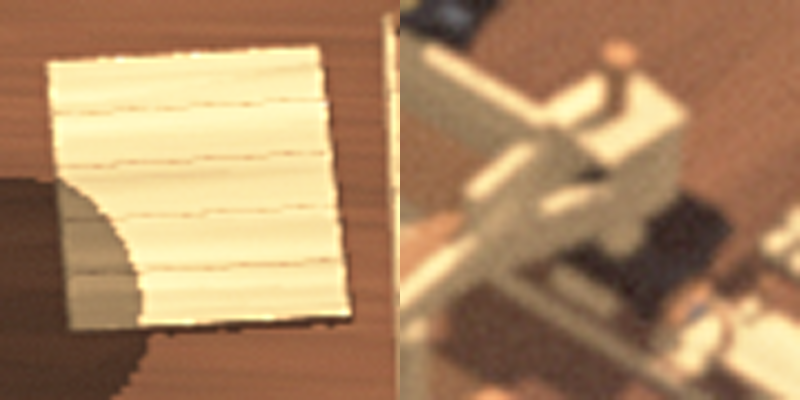

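The deck is empty with flat depth, so that top hit was false. I'll level the dish, backing away from the tower, and then check the ball.

```bash

python3 -m handwheel '[[0,-0.001,0.004,0.01,0.0004,0],[0,-0.003,0.008,0.03,0.0013,0],[0,-0.006,0.012,0.06,0.0026,0],[0,-0.01,0.015,0.09,0.004,0],[0,-0.015,0.018,0.12,0.0053,0],[0,-0.02,0.02,0.15,0.0066,0],[0,-0.027,0.02,0.18,0.008,0],[0,-0.034,0.02,0.21,0.0092,0]]' -1
python3 -m handwheel '[[0,-0.008,0,0.03,0.0013,0],[0.002,-0.017,0,0.06,0.0026,0],[0.004,-0.026,0,0.09,0.004,0],[0.006,-0.036,0,0.12,0.0053,0],[0.008,-0.046,0,0.15,0.0066,0],[0.01,-0.056,0,0.18,0.008,0],[0.012,-0.066,0,0.2,0.0088,0],[0.014,-0.077,0,0.208,0.0092,0]]' -1
python3 -m handwheel '[[0.002,-0.012,0,0,0,0],[0.005,-0.026,-0.002,0,0,0],[0.009,-0.042,-0.005,0,0,0],[0.013,-0.06,-0.01,0,0,0],[0.017,-0.08,-0.016,0,0,0],[0.021,-0.1,-0.022,0,0,0],[0.024,-0.118,-0.028,0,0,0],[0.026,-0.132,-0.034,0,0,0]]' -1
python3 - <<'E'
from h import *
s=bot.read_state();print(s["position"],s["force"],s["tcp_rot"])
for c in("scene","wrist","top"):
    im,D=cams.capture(c);cv2.imwrite(f"pics/{c}7.png",im);np.save(f"{c}7.npy",D)
    for q in("ball_center","log_center","wagon_mid","chute_knob"):print(c,q,[(np.round(r["position"]),round(r["conf"],2)) for r in models.tip_of(q,c)])
E
```

```text
time_s: 17.28
position: [0.5126, -0.0358, 0.3496]
tcp_rot: [[0.999, 0.041, 0.019], [0.045, -0.915, -0.402], [0.001, 0.402, -0.916]]
force: [-0.0, -0.9, -2.6]
opening: 0.16
grasp_force: 30.0
time_s: 17.95
position: [0.5263, -0.1143, 0.3492]
tcp_rot: [[0.999, 0.044, -0.001], [0.044, -0.999, 0.0], [-0.001, -0.0, -1.0]]
force: [-0.1, -1.3, -2.7]
opening: 0.157
grasp_force: 30.0
time_s: 18.62
position: [0.5531, -0.2465, 0.3138]
tcp_rot: [[0.999, 0.044, -0.001], [0.044, -0.999, -0.001], [-0.001, 0.001, -1.0]]
force: [-0.6, 0.3, -2.5]
opening: 0.153
grasp_force: 30.0
[ 0.55306205 -0.24654373  0.31379456] [-0.61495943  0.30596873 -2.51077984] [[ 9.99016208e-01  4.43427908e-02 -5.77224419e-04]
 [ 4.43423037e-02 -9.99016051e-01 -8.30932407e-04]
 [-6.13502322e-04  8.04519482e-04 -9.99999488e-01]]
scene ball_center []
scene log_center [(array([252., 233.]), 0.48)]
scene wagon_mid [(array([354., 190.]), 0.58), (array([387., 214.]), 0.48), (array([337., 252.]), 0.26)]
scene chute_knob [(array([357., 165.]), 0.85)]
wrist ball_center []
wrist log_center [(array([370., 226.]), 0.95)]
wrist wagon_mid [(array([ 51., 173.]), 0.88), (array([318., 264.]), 0.72)]
wrist chute_knob []
top ball_center [(array([255., 185.]), 0.73)]
top log_center []
top wagon_mid [(array([261., 191.]), 0.91), (array([364., 249.]), 0.45)]
top chute_knob [(array([252., 187.]), 0.62)]
```

```bash

python3 -m handwheel '[[0,-0.008,-0.01,0,0,0],[0,-0.016,-0.03,0,0,0],[0,-0.022,-0.06,0,0,0],[0,-0.026,-0.095,0,0,0],[0,-0.026,-0.13,0,0,0],[0,-0.026,-0.16,0,0,0],[0,-0.026,-0.18,0,0,0],[0,-0.026,-0.192,0,0,0]]' -1
python3 -m handwheel '[[0,0,-0.004,0,0,0],[0,0,-0.007,0,0,0],[0,0,-0.01,0,0,0],[0,0,-0.012,0,0,0],[0,0,-0.014,0,0,0],[0,0,-0.015,0,0,0],[0,0,-0.016,0,0,0],[0,0,-0.016,0,0,0]]' -1
python3 -c "
from h import *
s=bot.read_state();print(s['position'],s['force'])"
```

```text
time_s: 20.03
position: [0.5509, -0.2699, 0.1186]
tcp_rot: [[0.999, 0.044, -0.005], [0.044, -0.999, 0.003], [-0.005, -0.003, -1.0]]
force: [-0.2, -0.4, -1.8]
opening: 0.156
grasp_force: 30.0
time_s: 20.7
position: [0.5528, -0.2704, 0.1069]
tcp_rot: [[0.999, 0.045, 0.0], [0.045, -0.999, -0.0], [0.0, 0.0, -1.0]]
force: [0.7, 0.2, -2.5]
opening: 0.158
grasp_force: 30.0
[ 0.55283718 -0.27040972  0.10687533] [ 0.66301538  0.22514311 -2.48657316]
```

Still hanging; lower slowly by another 3–4 mm.

```bash

python3 -m handwheel '[[0,0,-0.0005,0,0,0],[0,0,-0.001,0,0,0],[0,0,-0.0015,0,0,0],[0,0,-0.002,0,0,0],[0,0,-0.0025,0,0,0],[0,0,-0.003,0,0,0],[0,0,-0.003,0,0,0],[0,0,-0.003,0,0,0]]' -1
python3 -c "
from h import *
s=bot.read_state();print(s['position'],s['force'])"
```

```text
time_s: 21.37
position: [0.5527, -0.2704, 0.1038]
tcp_rot: [[0.999, 0.045, -0.0], [0.045, -0.999, -0.0], [-0.0, 0.0, -1.0]]
force: [0.2, 0.8, -0.8]
opening: 0.158
grasp_force: 30.0
[ 0.55271388 -0.27039883  0.10378819] [ 0.17634674  0.84947629 -0.78965445]
```

```bash

python3 -m handwheel '[[0,0,-0.0005,0,0,0],[0,0,-0.001,0,0,0],[0,0,-0.001,0,0,0],[0,0,-0.001,0,0,0],[0,0,-0.001,0,0,0],[0,0,-0.001,0,0,0],[0,0,-0.001,0,0,0],[0,0,-0.001,0,0,0]]' -1
python3 -m handwheel '[[0,0,0,0,0,0],[0,0,0,0,0,0],[0,0,0,0,0,0],[0,0,0,0,0,0],[0,0,0,0,0,0],[0,0,0,0,0,0],[0,0,0,0,0,0],[0,0,0,0,0,0]]' -0.2
python3 -m handwheel '[[0,0,0.01,0,0,0],[0,0,0.03,0,0,0],[0,0,0.06,0,0,0],[0,0,0.1,0,0,0],[0,0,0.14,0,0,0],[0,0,0.17,0,0,0],[0,0,0.19,0,0,0],[0,0,0.2,0,0,0]]' -
python3 - <<'E'
from h import *
im,D=cams.capture("wrist");s=bot.read_state()
for q,z in(("ball_center",.049),("log_center",.047),("dish_grip",.096)):print(q,[(np.round(r["position"]),round(r["conf"],2),wonz(r["position"],z,s).round(3)) for r in models.tip_of(q,"wrist")[:3]])
im,D=cams.capture("top");print(models.tip_of("ball_center","top"))
E
```

```text
time_s: 22.03
position: [0.5527, -0.2704, 0.1038]
tcp_rot: [[0.999, 0.045, -0.0], [0.045, -0.999, -0.0], [-0.0, 0.0, -1.0]]
force: [-2.3, 0.9, 5.5]
opening: 0.156
grasp_force: 30.0
time_s: 22.7
position: [0.5527, -0.2704, 0.1024]
tcp_rot: [[0.999, 0.045, -0.0], [0.045, -0.999, 0.0], [-0.0, -0.0, -1.0]]
force: [-0.1, -0.0, 0.3]
opening: 0.398
grasp_force: 0.0
time_s: 23.37
position: [0.554, -0.2711, 0.3074]
tcp_rot: [[0.999, 0.045, 0.006], [0.045, -0.999, -0.005], [0.006, 0.005, -1.0]]
force: [1.3, -0.5, 1.4]
opening: 0.4
grasp_force: 0.0
ball_center [(array([314., 182.]), 0.51, array([ 0.538, -0.268,  0.049]))]
log_center []
dish_grip [(array([312., 182.]), 0.93, array([ 0.547, -0.266,  0.096])), (array([152.,  96.]), 0.48, array([ 0.648, -0.064,  0.096]))]
[{'position': [429.0, 191.5], 'conf': 0.6}]
```

```bash
python3 - <<'E'
from h import *
a=cv2.imread("pics/top1.png").astype(int).sum(2)//3;im,_=cams.capture("top");b=im.astype(int).sum(2)//3
print(b[170:212:1,246:274]);d=abs(a-b)[170:206,240:300];print("diff",np.argwhere(d>40)[:40]+[170,240])
s=bot.read_state();im,D=cams.capture("wrist")
pts=[]
for v in range(110,260,5):
    for u in range(220,420,5):
        if D[v,u]>0:
            o,r=wray((u,v),s);M=cams.calibration("wrist")["tool_from_camera"];T=np.array(s["tcp_rot"])@M[:3,:3]
            p=o+r*D[v,u]/(T[:,2]@r);pts.append(p)
P=np.array(pts);g=np.full((12,12),np.nan)
for i in range(12):
    for j in range(12):
        m=(abs(P[:,0]-(.553+.09-.0164*i))<.0082)&(abs(P[:,1]-(-.27+.09-.0164*j))<.0082)
        if m.any():g[i,j]=P[m,2].max()*1000
print(g.round())
E
```

```text
[[120 119 124 ...  89 121 113]
 [120 121 120 ... 141 186 156]
 [118 119 113 ... 143 188 159]
 ...
 [120 122 110 ...  69 120 117]
 [126 125 116 ...  76 120 116]
 [121 120 111 ...  75 120 118]]
diff []
[[ nan  nan  nan  nan  nan  nan  nan  nan  nan  nan  nan  nan]
 [  1.  31.  30.  57.  54.  65.  55.  57.  57.  31.  33.  31.]
 [  1.  32.  56.  52.  49.  66.  48.  50.  55.  56.  32.  33.]
 [ -0.  56.  55.  49. 370.  70. 361. 370.  50.  53.  57.  32.]
 [ -0.  56.  49.  41. 366. 362. 363. 362.  41.  50.  57.  31.]
 [ nan  56.  47.  39. 307. 115. 302. 308.  39.  49.  55.  57.]
 [ nan  55.  46.  37.  37. 114. 284.  58.  51.  45.  54.  57.]
 [ nan  57.  47.  38.  38. 114. 116.  59.  40.  46.  56.  56.]
 [ nan  56.  51.  45.  39.  37.  36.  38.  45.  52.  57.  31.]
 [  1.  56.  57.  54.  47.  45.  66.  46.  50.  56.  56.  32.]
 [  1.  30.  57.  55.  53.  50.  66.  56.  57.  54.  32.  32.]
 [  2.  31.  nan  56.  57.  57.  57.  57.  31.  nan  31.  31.]]
```

The wrist depth shows the log in the dish (z 58 mm over a 37 mm floor), no ball, and the rim level all round. To confirm the ball is in the wagon, I'll look obliquely under the spout with the wrist camera.

```bash

python3 -m handwheel '[[0.03,0.01,0.01,0,0,0.05],[0.06,0.03,0.01,0,0,0.1],[0.09,0.06,0.01,0,0,0.15],[0.12,0.09,0.01,0,0,0.2],[0.15,0.12,0.01,0,0,0.25],[0.17,0.15,0.01,0,0,0.3],[0.19,0.18,0.01,0,0,0.35],[0.21,0.21,0.01,0,0,0.4]]' -
python3 -m handwheel '[[0.01,0.03,0,0,0,0.05],[0.017,0.06,0,0,0,0.1],[0.017,0.1,0,0,0,0.15],[0.017,0.14,-0.02,0,0,0.2],[0.017,0.18,-0.05,0,0,0.25],[0.017,0.21,-0.08,0,0,0.3],[0.017,0.226,-0.11,0,0,0.36],[0.017,0.226,-0.14,0,0,0.36]]' -
python3 - <<'E'
from h import *
im,D=cams.capture("wrist");s=bot.read_state();print(s["position"],s["tcp_rot"])
cv2.imwrite("pics/w8.png",im)
for q,z in(("ball_center",.037),("wagon_mid",.046),("chute_knob",.176)):print(q,[(np.round(r["position"]),round(r["conf"],2),wonz(r["position"],z,s).round(3)) for r in models.tip_of(q,"wrist")[:3]])
im,D=cams.capture("top");
for q,z in(("ball_center",.037),("wagon_mid",.046),("chute_knob",.176)):print(q,[(np.round(r["position"]),round(r["conf"],2)) for r in models.tip_of(q,"top")[:3]])
E
```

```text
time_s: 24.43
position: [0.7633, -0.0586, 0.3105]
tcp_rot: [[0.66, 0.751, -0.003], [0.751, -0.66, 0.0], [-0.002, -0.003, -1.0]]
force: [0.5, -0.4, -0.7]
opening: 0.405
grasp_force: 0.0
time_s: 25.1
position: [0.7783, 0.1719, 0.1698]
tcp_rot: [[-0.003, 1.0, -0.001], [1.0, 0.003, 0.002], [0.002, -0.001, -1.0]]
force: [0.2, -0.6, 0.1]
opening: 0.405
grasp_force: 0.0
[0.77382149 0.16932934 0.16008859] [[ 1.32497564e-03  9.99856724e-01 -1.68753285e-02]
 [ 9.99998802e-01 -1.33828412e-03 -7.77366802e-04]
 [-7.99839408e-04 -1.68742783e-02 -9.99857299e-01]]
ball_center [(array([ 81., 139.]), 0.58, array([0.519, 0.232, 0.037]))]
wagon_mid [(array([ 85., 140.]), 0.79, array([0.534, 0.231, 0.046]))]
chute_knob []
ball_center []
wagon_mid []
chute_knob []
```

```bash
python3 - <<'E'
from h import *
np.set_printoptions(linewidth=200,threshold=10**6)
g=cv2.imread("pics/w8.png").mean(2).astype(int);print(g[118:164:2,50:126:3])
s=bot.read_state()
print([(p,wonz(p,.04,s).round(3)) for p in((81,139),(90,150),(100,140))],[ (n,wonz(n,.08,s).round(3)) for n in((110,140),(81,139))])
E
```

```text
[[117 111 109 103  93  89  82  67  59  29  29  22  27  31  35  38  20  38  50  61  41  26  30  64 112 110]
 [165 157 158 154 145 140 125 118 108  63  31  29  23  35  33  35  34  29  52  59  38  19  21  68 111 116]
 [129 125 117 115 115 111 109 112 109  58  39  37  32  27  24  36  26  36  54  64  46  25  32  57 114 116]
 [110 115 112 113 110 108 116 113 109 104 157 135  91  36  37  47  42  38  53  56  49  34  24  56 111 114]
 [111 112 108 112 113 114 114 118 131 200 208 193 158  85  38  46  50  44  48  60  49  26  22  50 114 117]
 [116 117 118 118 123 120 123 124 141 189 202 192 174 123  55  43  43  38  52  58  50  21  14  50 115 123]
 [126 124 125 120 122 119 119 117 119 134 131 138 145 138  78  42  43  38  55  58  52  29  24  36 112 120]
 [121 117 119 118 117 117 114 117 123 134 130 126 118 123  90  42  44  42  49  55  46  28  27  38 109 119]
 [118 116 116 116 114 113 119 114 120 135 133 127 117 114  94  31  43  41  42  56  49  35  32  38 107 118]
 [115 111 111 114 115 115 117 119 119 137 134 123 117 112  95  39  48  44  48  62  57  27  23  33 100 118]
 [112 112 115 116 116 113 108 
[... 880 characters left out ...]
 34  29  37  36  40  36  48  56  40  28  36  23  22]
 [110 112 112 108 109 113 112 106 101  41  30  24  32  32  34  22  30  40  38  43  52  44  28  35  38  31]
 [109 109 108 108 111 109 101 105  99  44  27  24  25  28  38  29  32  35  40  43  52  48  31  26  24  52]
 [112 111 110 107 110 108 105 109 103  41  32  16  30  30  34  32  35  43  32  42  53  47  28  23  26  85]
 [106 112 114 112 110 112 112 113 101  47  27  23  35  27  29  32  40  37  38  41  51  53  36  23  27  59]]
[((81, 139), array([0.524, 0.228, 0.04 ])), ((90, 150), array([0.537, 0.215, 0.04 ])), ((100, 140), array([0.553, 0.224, 0.04 ]))] [((110, 140), array([0.599, 0.225, 0.08 ])), ((81, 139), array([0.561, 0.229, 0.08 ]))]
```

In the wrist view, a sunlit round disc sits in the black bin at columns 77–94 and rows 124–148. It is partly under the spout and has the right size (about 26 mm), so the ball is in the wagon. The arm is free, so I'm handing in.

```bash
python3 -c "
from rig import bot
print(bot.hand_in())"
```

```text
the job is handed in; nothing more can be done
None
```

I handed the job in with the chute over the wagon, the ball in the wagon's bin, and the dish level on the deck with the log in it; no verdict came back.

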